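Bridge the staining tray and show the slide to the label reader

ROBOT

A 6-joint arm with a two-finger parallel gripper is mounted at the origin on the work surface. World frame = base frame: x ahead of the robot, y to its left, z up, the work surface at z = 0. Lengths are in m, angles in rad, forces in N, time in s.
With the tool pointing down it reaches from about 0.225 to 0.725 m from the base axis. Payload 3.1 kg.
Tool frame: the origin (TCP) lies at the centre of the arm's flange, where the gripper is bolted on; the fingertips stand 173 mm ahead of it and the grasp point (between the pads) lies 155 mm ahead of it; z points along the fingers, y is the line along which they close (so a half turn about z gives the same grasp; the last joint's range is limited). The gripper opens to 85 mm and grips with 20 to 120 N. Pads are 22 mm wide; open, the fingers measure 114 mm over their backs; the gripper's body (76 mm by 85 mm) begins 54 mm behind the grasp point. The pads swing forward as they close: fully open they stand 13 mm farther back than shut.
Start: joints at [-1.365, 0.048, 0.099, 1.622, 0, 1.443], TCP at [0.172, -0.496, 0.405] pointing down, gripper open.
Joint ranges: [-2.91, 2.91], [-0.99, 1.94], [-1.21, 1.42], [-2.12, 2.29], [-1.49, 1.47], [-3.14, 3.14]. Speed limits (rad/s): [2.79, 2.79, 3.14, 3.14, 3.14, 3.14].

INTERFACE

Orientations are given as [roll, pitch, yaw] about the fixed x, y, z axes, in that order (R = Rz(yaw) Ry(pitch) Rx(roll)).
In Python, from workcell import env, viewer gives the robot as it stands.
- The arm moves only by the shell command python3 -m pendant 'ROWS' [FORCE]. ROWS is text: rows parted by semicolons, each of 7 numbers parted by spaces: the shift along the tool's x, y, z in m, then the turn, a rotation vector about the tool's x, y, z in degrees, then the opening, from 0 (shut) to 1 (fully open). A call has exactly 10 rows; each row is the pose to reach, as a shift and turn from the pose commanded when the call began, along the tool's axes at that moment; what a row does not reach only later rows make up. A row lasts 1/10 s, in which the tool goes at most 50 mm and 8.59 degrees, less where a joint would pass 70% of its speed; a pose out of reach is approached as far as the arm can. A call with a gripper value outside its range is refused whole. The fingers move at their own pace and stop on an object; FORCE is the grip in N (left out, the last holds). Time passes only in rows, so rows that repeat a pose let the fingers close, or fill a call up. It gives the time, the measured TCP pose, the force, the opening and the grip force at its end, in the units of the state.
- env.state(): the state, without advancing time (a new reading comes with each control period).
- viewer.get_image(name): name is "scene" or "top" or "wrist"; returns the picture (384x512x3 uint8, red, green, blue); there is no depth.
- viewer.calibration(name): a dict with "vfov" (degrees; the focal length in pixels is half the picture's height over the tangent of half this angle, whatever the lens; pixels are square), "cx", "cy" (the principal point, pixels), "extrinsics" (4x4, takes a point from camera to world coordinates); the wrist camera has in their place "tool_from_camera" (4x4, takes a point from camera to tool coordinates, whose origin is the TCP and whose axes are the flange's). Camera axes: x right, y down, z forward; pixel columns grow to the right and rows downward; lengths in m; the calibration is good to about 2 mm. A picture is of the moment at which its call begins: read the wrist's pose just before it. calibration takes no time and is no camera call.
- env.sign_off(): hands the job in; it is judged then, once.
The state is a dict: "clock": time; "joints": joint angles; "qvel": joint speeds; "joint_torque": joint torques, N m; "ee_pos": TCP position; "eef_rot": TCP orientation; "force": force on the tool from outside, world axes, zero at the start; "wrist_torque": the same for the moment, N m; "finger_gap": finger opening in m; "grasp_force": force on a finger pad.
Only numpy, scipy, OpenCV 4.12 (cv2) and the standard library are available. Lean on these libraries where they do the work, as an engineer would, in place of code of your own. Each camera call takes 0.05 s, during which the arm holds its last target. There are 200 camera calls.

TASK

Finish the staining bridge by laying the loose steel bar across the tray in its two empty rim notches, then let go of it. Then pick up the slide whose corner notch marks its frosted label end, gripping it by its clear part, and, keeping it label up and about level, hold it across and about 6 cm above the two bars so that its frosted end points at the reader and the label is over the middle of the far bar, where the reader looks. Finish while still holding it there, and leave everything else where it is.

Things in the scene. Friction and masses are not known exactly. Their poses are not given: they have to be found in the camera images.
- tray: Stainless staining tray, open trough 150 (x) by 180 (y) by 40 mm high, walls and floor 4 mm, fixed. Origin: centre of its underside; x points away from the robot to the label reader (yaw within 0.2 rad of world x), y along the bars, z up. Its two side walls (y = -88 and +88 mm) have rim notches at x = -25 (near pair, empty) and x = +25 mm (far pair, holds a bar).
- seat (a point): The place for the loose bar: on the tray, midway between the two empty near notches, at the height of their floors (tray frame -25, 0, 32 mm). Where the underside centre of the loose bar must come.
- far_seat (a point): The middle between the two far notches at the height of their floors (tray frame 25, 0, 32 mm); a bar lies there already. Each notch is 18 mm wide and 8 mm deep; a bar in a facing pair rests on the notch floors, 32 mm above the bench, its top at 44 mm.
- bar: The loose bar: square stainless tube 12 by 12 mm, 200 mm long, with black end plugs, about 120 g (mass varies), lying on the bench to the robot's right. Origin: centre of its underside; y along its length (both ends alike), z up.
- laid_bar: An identical loose bar that already lies in the far pair of notches, along the tray's y. Origin and axes as for the loose bar. It must stay there.
- slide: Notched slide: thick glass deep-well slide 76 by 26 by 4 mm, 20 g, lying label up on a grey rest at any yaw, left of the tray. Origin: centre of its underside, 14 mm up at the start; z up; x to the frosted end. The last 20 mm (x = 18 to 38) are frosted white with pencil strokes; the corner at +x, +y (left, looking towards that end) has a 6 mm square notch. Elsewhere clear.
- rest: Grey plastic rest under the notched slide, fixed, alike at both ends: base 88 by 52 mm, 4 mm thick, two ribs at x = -20 and +20 mm, each 16 mm wide (along y) and 10 mm tall, so the slide's long edges overhang freely and it can be gripped across its 26 mm width. Origin: centre of its underside; x along the slide.
- label (a point): Centre of the frosted label's upper face (slide frame 28, 0, 4 mm).
- clear_end (a point): Middle of the other, clear end of the slide on its upper face (slide frame -38, 0, 4 mm).
- blank: A plain clear slide of the same size without notch or frosted end, on an identical second rest, also to the robot's left; the two rests change places. Leave it alone. Origin: centre of its underside, x along its length.
- reader_head: Grey head (62 by 70 by 46 mm) of the label reader, fixed on a post beyond the tray. Origin: centre of its dark window, 190 mm above the bench, 148 mm from the tray's centre along the tray's x. Its -x axis is the line of sight: towards the tray, 35 degrees downward; y as the tray's. It reads a label 115 to 185 mm before the window and within 18 mm of the line of sight.
- read_spot (a point): Best place for the label centre, on the reader's line of sight 150 mm from the window: straight above the middle of the far bar, 60 mm above the bar's top (tray frame 25, 0, 104 mm).
- medium: Bystander: amber medium bottle 68 mm in diameter, 150 mm high, to the right of the tray. Origin: centre of its underside.
- screwcap: Bystander: orange screw cap 44 mm in diameter, 18 mm high, on the bench right of the tray. Origin: centre of its underside.
- specimen_jar: Bystander: clear jar with white lid, 63 mm in diameter, 80 mm high, front left. Origin: centre of its underside.
- marker: Bystander: marker pen 137 mm long, 13 mm thick, lying between the robot and the tray. Origin: near its middle on the underside, x along it.
- dish: Bystander: closed clear Petri dish 60 mm in diameter, 15 mm high, on the bench left of the tray's far end. Origin: centre of its underside.
Things that resemble listed ones, but are neither listed nor needed, are in the scene too. Leave any black, blue or brown look-alike of the slide alone.

How it is judged:
By the outcome, as a careful person would: the job done as asked, in the order asked, and still so for the second after the job is handed in, while the arm keeps its last pose, push and grip.
It also fails if it takes over 58 s, if anything falls off the work surface, if the arm or the gripper's body presses on something with over 40 N, if the wrist force passes 120 N, or if a joint passes its speed limit or range.

## Working session

There is one attempt and no reset: what is moved stays moved. The work goes in short steps, Python scripts to look and compute and a shell command to move; the robot and the scene stay as the last step left them, time stands still between calls to the robot, and variables do not carry over. Pictures are saved under pics/ and viewed, at most 13 in all, crops included, and the job is handed in when it is done.

```bash
ls; mkdir -p pics
python3 - <<'E'
from workcell import env, viewer
import cv2,numpy as np
print(env.state())
for n in ("scene","top","wrist"):
    im=viewer.get_image(n); cv2.imwrite(f"pics/{n}0.png",im[...,::-1]); print(n,viewer.calibration(n))
a=cv2.imread("pics/scene0.png");b=cv2.imread("pics/top0.png")
cv2.imwrite("pics/top0x.png",cv2.resize(b,(800,600),interpolation=cv2.INTER_CUBIC))
E
```

```text
pics
{'clock': 0.0, 'joints': array([-1.36478917e+00,  4.87298362e-02,  9.75674191e-02,  1.62199055e+00,
       -1.94126635e-05,  1.44302219e+00]), 'qvel': array([ 1.41512032e-04,  5.69280474e-04,  3.97647121e-04,  1.11263847e-03,
       -7.00512877e-06,  4.20987784e-04]), 'joint_torque': array([-9.85793777e-04, -3.38779664e+01,  3.20016789e+01,  2.04718870e-02,
       -3.39760772e-04,  1.22027700e-06]), 'ee_pos': array([ 0.17195395, -0.49581653,  0.4035123 ]), 'eef_rot': array([-3.13925275e+00, -2.81044400e-04,  3.33780989e-01]), 'force': array([-0.59843281,  0.25249518,  0.06725206]), 'wrist_torque': array([-0.00134392,  0.04708773, -0.04376807]), 'grasp_force': 0.0, 'finger_gap': 0.0855238913040014}
scene {'vfov': 57.80401856275402, 'cx': 254.10953521723357, 'cy': 187.24735365744442, 'extrinsics': array([[-0.14695701,  0.71239773, -0.68621652,  1.33983928],
       [ 0.98909049,  0.11297558, -0.09453319,  0.15036429],
       [ 0.01018047, -0.69262255, -0.72122837,  1.01415788],
       [ 0.        ,  0.        ,  0.        ,  1.        ]])}
top {'vfov': 43.698332613942426, 'cx': 251.19130563242797, 'cy': 185.69415863145522, 'extrinsics': array([[-2.79288449e-02, -9.96517931e-01,  7.85620332e-02,
         3.98567028e-01],
       [-9.99609914e-01,  2.78414615e-02, -2.20761427e-03,
         2.43900356e-02],
       [ 1.26453864e-05, -7.85930433e-02, -9.96906783e-01,
         1.47623817e+00],
       [ 0.00000000e+00,  0.00000000e+00,  0.00000000e+00,
         1.00000000e+00]])}
wrist {'vfov': 68.01706343809497, 'cx': 251.35410272343697, 'cy': 193.81863240061818, 'tool_from_camera': array([[-1.85632485e-04, -9.45997742e-01, -3.24173161e-01,
         8.27244166e-02],
       [ 9.99999982e-01, -1.83926297e-04, -3.59024787e-05,
        -1.24182069e-03],
       [-2.56603052e-05, -3.24173162e-01,  9.45997759e-01,
         3.12620025e-02],
       [ 0.00000000e+00,  0.00000000e+00,  0.00000000e+00,
         1.00000000e+00]])}
```

View pics/top0x.png

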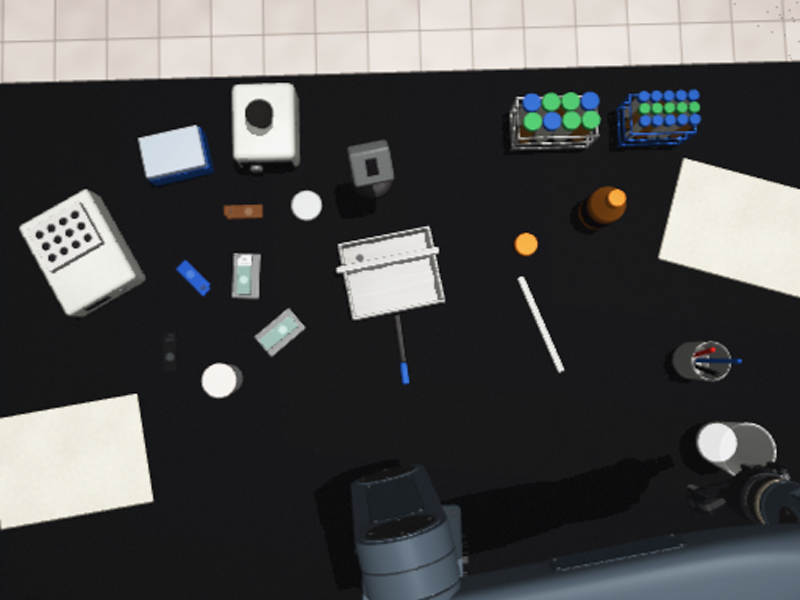

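View pics/scene0.png

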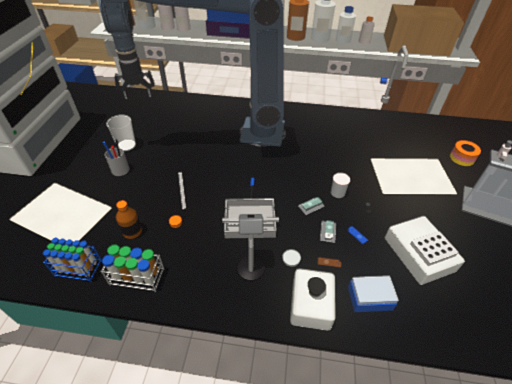

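The top view (800x600) shows these slide candidates: a rest with a white-ended slide at (245,275), a rest with a plain slide at (280,330), and brown (243,211), blue (193,277) and black (169,352) look-alikes. The loose bar is at (540,323) and the tray at (391,273), with a bar already in its far notches. The white-ended slide matches the description. I'll check it in a close crop.

Run:
```python
import cv2,numpy as np
b=cv2.imread("pics/top0.png")
A=cv2.resize(b[155:235,140:200],None,fx=5,fy=5,interpolation=cv2.INTER_CUBIC)  # 300x400
B=cv2.resize(b[140:210,208:293],None,fx=5.7,fy=5.7,interpolation=cv2.INTER_CUBIC)[:400]
o=np.zeros((400,800,3),np.uint8);o[:,:300]=A;o[:B.shape[0],305:305+B.shape[1]]=B
cv2.imwrite("pics/crop1.png",o)
```

```text
(no output)
```

View pics/crop1.png

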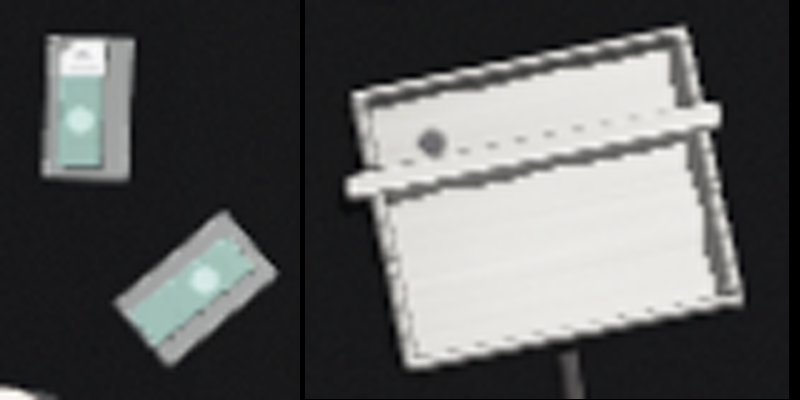

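The crop confirms it. The slide at crop (82,103) has its white frosted end up, with strokes, and its top-left corner cut at (62,42). The other at (200,290) is plain. The tray rim corners are at crop (357,95), (685,30), (740,300) and (410,365), and the laid bar's ends at (348,187) and (720,113).

```bash
cat > h.py <<'E'
import numpy as np, cv2
from scipy.spatial.transform import Rotation as R
from workcell import env, viewer
def T(s): 
    M=np.eye(4); M[:3,:3]=R.from_euler('xyz',s['eef_rot']).as_matrix(); M[:3,3]=s['ee_pos']; return M
def cam(n,s=None):
    c=viewer.calibration(n); return c,(T(s)@c['tool_from_camera'] if n=='wrist' else c['extrinsics'])
def px2w(n,uv,z,s=None):
    c,E=cam(n,s); f=192/np.tan(np.radians(c['vfov'])/2); out=[]
    for u,v in np.atleast_2d(uv):
        d=E[:3,:3]@[(u-c['cx'])/f,(v-c['cy'])/f,1]; out.append(E[:3,3]+d*(z-E[2,3])/d[2])
    return np.array(out)
def w2px(n,P,s=None):
    c,E=cam(n,s); f=192/np.tan(np.radians(c['vfov'])/2); p=(np.atleast_2d(P)-E[:3,3])@E[:3,:3]
    return p[:,:2]/p[:,2:]*f+[c['cx'],c['cy']]
def delta(pos,yaw,s):
    """tool-frame shift and turn (deg) to tool-down pose with given tool yaw"""
    M=T(s); g=R.from_euler('xyz',[np.pi,0,yaw])
    return M[:3,:3].T@(np.array(pos)-M[:3,3]), (R.from_matrix(M[:3,:3]).inv()*g).as_rotvec(degrees=True)
E
python3 - <<'E'
from h import *
np.set_printoptions(precision=4,suppress=True)
tc=lambda p:[(208+(x-305)/5.7-.4,140+y/5.7-.4) for x,y in p]
t=px2w('top',tc([(357,95),(685,30),(740,300),(410,365)]),.04);print('tray',t,t.mean(0))
e=lambda a,b:(np.linalg.norm(a-b),np.degrees(np.arctan2(*(a-b)[[1,0]])))
print([e(t[i],t[(i+1)%4]) for i in range(4)])
l=px2w('top',tc([(348,187),(720,113)]),.044);print('laid',l,l.mean(0),e(*l))
im=cv2.imread('pics/top0.png')
g=cv2.cvtColor(im,cv2.COLOR_BGR2GRAY)[170:245,322:370]
m=(g>110).astype(np.uint8);p=np.argwhere(m)[:,::-1]+[322,170]
r=cv2.minAreaRect(p.astype(np.float32));print(r)
bx=cv2.boxPoints(r);b=px2w('top',bx,.012);print('bar',b,b.mean(0),[e(b[i],b[(i+1)%4]) for i in range(2)])
s=px2w('top',[(140+82/5-.4,155+40/5-.4),(140+82/5-.4,155+167/5-.4)],.018);print('slide',s,s.mean(0),e(*s))
E
```

```text
tray [[ 0.6039  0.1229  0.04  ]
 [ 0.6338 -0.0521  0.04  ]
 [ 0.4893 -0.0766  0.04  ]
 [ 0.4599  0.0982  0.04  ]] [0.5467 0.0231 0.04  ]
[(np.float64(0.17755455374179158), np.float64(99.70849333810052)), (np.float64(0.1465615881631544), np.float64(9.594951907703175)), (np.float64(0.1772062184037696), np.float64(-80.44702331537528)), (np.float64(0.14608032583548708), np.float64(-170.26854159773723))]
laid [[ 0.5545  0.1284  0.044 ]
 [ 0.5884 -0.069   0.044 ]] [0.5714 0.0297 0.044 ] (np.float64(0.2003269844727995), np.float64(99.72152174918433))
((345.79888916015625, 207.08743286132812), (66.18853759765625, 4.346113204956055), 66.50143432617188)
bar [[ 0.5321 -0.2234  0.012 ]
 [ 0.5371 -0.2358  0.012 ]
 [ 0.3494 -0.3084  0.012 ]
 [ 0.3446 -0.296   0.012 ]] [ 0.4408 -0.2659  0.012 ] [(np.float64(0.013426184058222799), np.float64(111.87195325163574)), (np.float64(0.20114394597368257), np.float64(21.135649317692295))]
slide [[0.5926 0.311  0.018 ]
 [0.5145 0.3119 0.018 ]] [0.5536 0.3114 0.018 ] (np.float64(0.07810919898745118), np.float64(-0.7053055010710249))
```

The sizes agree: bar 201 mm, laid bar 200 mm, tray rim about 178x147 mm, slide 78 mm. Tray yaw comes out at 9.7°, so the seat is at about (0.522, 0.019). I'll move above the bar first.

Run:
```python
from h import *
print(*[np.round(x,4) for x in delta([.4408,-.2659,.30],np.radians(21.1),env.state())])
```

```text
[ 0.3293 -0.129   0.1041] [-0.1072 -0.0154 -1.9749]
```

```bash
python3 -m pendant '0.329 -0.129 0.104 0 0 -2 0.6;0.329 -0.129 0.104 0 0 -2 0.6;0.329 -0.129 0.104 0 0 -2 0.6;0.329 -0.129 0.104 0 0 -2 0.6;0.329 -0.129 0.104 0 0 -2 0.6;0.329 -0.129 0.104 0 0 -2 0.6;0.329 -0.129 0.104 0 0 -2 0.6;0.329 -0.129 0.104 0 0 -2 0.6;0.329 -0.129 0.104 0 0 -2 0.6;0.329 -0.129 0.104 0 0 -2 0.6' 40
python3 - <<'E'
from h import *
np.set_printoptions(precision=4,suppress=True)
s=env.state(); im=viewer.get_image('wrist')[...,::-1]; cv2.imwrite('pics/w1.png',im)
print(s['ee_pos'],s['eef_rot'])
print('pred bar ends',w2px('wrist',[[.5345,-.2296,.012],[.347,-.3022,.012],[.4408,-.2659,.012]],s))
E
```

```text
clock: 1.15
ee_pos: [0.4405, -0.2661, 0.3003]
eef_rot: [-3.141, 0.001, 0.37]
force: [-0.4, 0.2, -0.4]
finger_gap: 0.0515
grasp_force: 0.0
[ 0.4405 -0.2661  0.3003] [-3.1411  0.0011  0.3697]
pred bar ends [[252.9203  72.9411]
 [252.561  277.9149]
 [252.738  187.8006]]
```

View pics/w1.png

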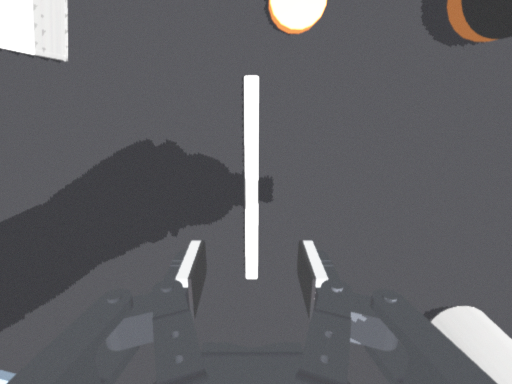

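The wrist view shows the bar running from (252,76) to (252,278), straight between the pads and matching the prediction within 3 px. I'll descend with the tips about 2 mm above the bench.

```bash
python3 - <<'E'
from h import *
s=env.state();e=px2w('wrist',[(252,75.5),(252,278.5)],.012,s);print(e,np.linalg.norm(e[0]-e[1]),e.mean(0))
E
python3 -m pendant '0 0 0.05 0 0 0 0.6;0 0 0.1 0 0 0 0.6;0 0 0.12 0 0 0 0.6;0 0 0.125 0 0 0 0.6;0 0 0.125 0 0 0 0.6;0 0 0.125 0 0 0 0;0 0 0.125 0 0 0 0;0 0 0.125 0 0 0 0;0 0 0.125 0 0 0 0;0 0 0.125 0 0 0 0' 60
```

```text
[[ 0.53236308 -0.23049154  0.012     ]
 [ 0.34567345 -0.30265505  0.012     ]] 0.20015140977651683 [ 0.43901827 -0.26657329  0.012     ]
clock: 2.2
ee_pos: [0.4416, -0.2672, 0.1782]
eef_rot: [3.138, -0.002, 0.369]
force: [-0.3, 0.2, 6.9]
finger_gap: 0.0098
grasp_force: 60.5
```

```bash
python3 -m pendant '0 0 -0.03 0 0 0 0;0 0 -0.07 0 0 0 0;0 0 -0.1 0 0 0 0;0 0 -0.1 0 0 0 0;0 0 -0.1 0 0 0 0;0 0 -0.1 0 0 0 0;0 0 -0.1 0 0 0 0;0 0 -0.1 0 0 0 0;0 0 -0.1 0 0 0 0;0 0 -0.1 0 0 0 0'
python3 - <<'E'
from h import *
np.set_printoptions(precision=4,suppress=True)
s=env.state(); im=viewer.get_image('wrist')[...,::-1]; cv2.imwrite('pics/w2.png',im)
print(s['wrist_torque'],s['force'])
print(*[np.round(x,4) for x in delta([.522,.0189,.275],np.radians(99.7),s)])
E
```

```text
clock: 3.2
ee_pos: [0.4404, -0.2663, 0.2752]
eef_rot: [-3.141, 0.0, 0.369]
force: [-0.1, 0.3, -0.3]
finger_gap: 0.0097
grasp_force: 59.6
[ 0.0525  0.0107 -0.0269] [-0.1051  0.3027 -0.285 ]
[ 0.1788 -0.2366  0.0003] [ -0.0615  -0.0109 -78.5768]
```

View pics/w2.png

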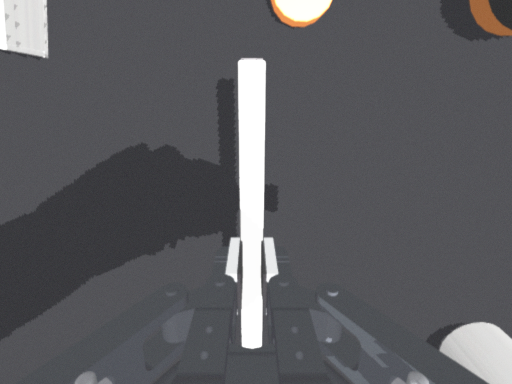

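Run:
```python
from h import *
from scipy.optimize import least_squares
np.set_printoptions(precision=4,suppress=True)
s=env.state();M=T(s)
im=cv2.imread('pics/w2.png',0); 
for r in (66,100,150,200,300,330): 
    c=np.flatnonzero(im[r,225:280]>150)+225; print(r,c.min(),c.max()+1)
for zt in (.105,.11,.115,.12):
    e=px2w('wrist',[(252,60),(252,347)],zt,s); print(zt,np.linalg.norm(e[0]-e[1]),((e-M[:3,3])@M[:3,:3]))
# level-bar model: widths at rows
f=192/np.tan(np.radians(68.017)/2)
```

```text
66 238 266
100 238 266
150 239 265
200 240 264
300 241 263
330 241 263
0.105 0.16555148531346459 [[ 0.098  -0.001   0.1703]
 [-0.0675 -0.0009  0.1704]]
0.11 0.15959881027337314 [[ 0.0975 -0.001   0.1653]
 [-0.0621 -0.0009  0.1654]]
0.115 0.1536461352332818 [[ 0.0969 -0.001   0.1603]
 [-0.0567 -0.0009  0.1604]]
0.12 0.14769346019319043 [[ 0.0964 -0.001   0.1553]
 [-0.0513 -0.0009  0.1554]]
```

The bar is held at its middle and level; its near end is hidden behind the gripper. The top face is about 164 mm ahead of the TCP and the bar's centre sits about 2 mm towards -x of the tool. Next I'll carry it over the tray.

```bash
python3 -m pendant '0.018 -0.024 0 0 0 -8 0;0.036 -0.047 0 0 0 -16 0;0.055 -0.071 0 0 0 -24.5 0;0.073 -0.095 0 0 0 -33 0;0.091 -0.118 0 0 0 -41.5 0;0.109 -0.142 0 0 0 -50 0;0.127 -0.166 0 0 0 -58.5 0;0.145 -0.19 0 0 0 -67 0;0.165 -0.215 0 0 0 -75.5 0;0.181 -0.237 0 0 0 -78.6 0'
python3 - <<'E'
from h import *
np.set_printoptions(precision=4,suppress=True)
s=env.state(); im=viewer.get_image('wrist')[...,::-1]; cv2.imwrite('pics/w3.png',cv2.resize(im,(768,576),interpolation=cv2.INTER_CUBIC)); np.save('s3.npy',s,allow_pickle=True)
print(s['ee_pos'],s['eef_rot'],s['qvel'])
im=viewer.get_image('top')[...,::-1]; cv2.imwrite('pics/top1.png',im)
E
```

```text
clock: 4.25
ee_pos: [0.5244, 0.0214, 0.2758]
eef_rot: [3.141, -0.0, 1.745]
force: [-0.2, -0.5, -1.1]
finger_gap: 0.0096
grasp_force: 59.6
[0.5244 0.0214 0.2758] [ 3.141  -0.0001  1.7449] [ 0.5166  0.19    0.2003  0.0083 -0.0112  0.0274]
```

View pics/w3.png

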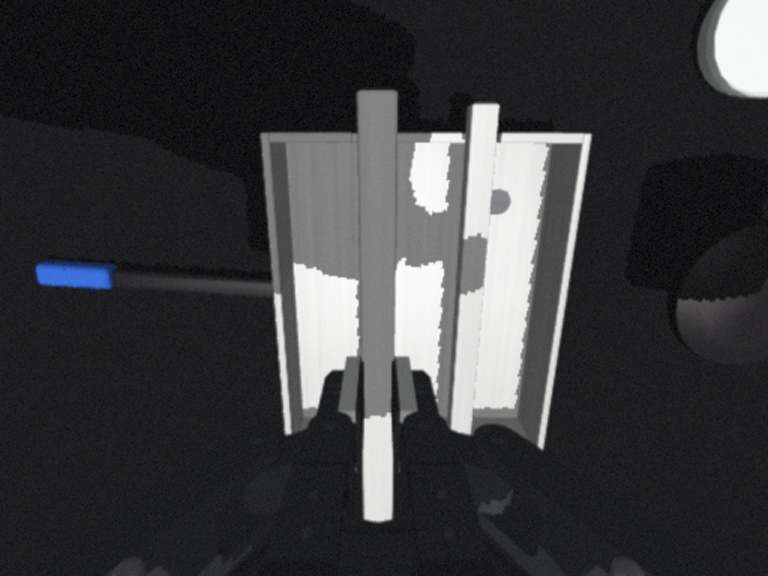

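The view shows the held bar between rows 92 and 520 at column 377. The rim's far corners are at (263,134) and (591,135), the laid bar's far end at (471–499,104), and the near notches lie under the held bar. Next is the tray pose from this image.

Run:
```python
from h import *
np.set_printoptions(precision=4,suppress=True)
s=np.load('s3.npy',allow_pickle=True).item()
k=lambda p:[((x+.5)/1.5-.5,(y+.5)/1.5-.5) for x,y in p]
c=px2w('wrist',k([(262,133),(591,134),(287,434),(543,448)]),.04,s); 
d=c[1]-c[0]; a=np.arctan2(d[1],d[0]); X=np.array([np.cos(a),np.sin(a)]);Y=np.array([-X[1],X[0]])
print(c,np.linalg.norm(d),np.degrees(a)); 
l=px2w('wrist',k([(485.5,104),(463,430)]),.044,s); dl=l[0]-l[1];print('laid',l,np.degrees(np.arctan2(dl[1],dl[0])))
a=np.radians(9.7);X=np.array([np.cos(a),np.sin(a)]);Y=np.array([-X[1],X[0]])
C=c[:2,:2].mean(0)-.09*Y; print('centre',C,'seat',C-.025*X,'laid c',l[0,:2]-.1*Y,'-> seat',l[0,:2]-.1*Y-.05*X)
# held bar axis in world
h=px2w('wrist',k([(377,92),(377,350)]),s['ee_pos'][2]-.164,s);print('held',h, 'tray-frame x err', [(p[:2]-(C-.025*X))@X for p in h],'mid->', (h[0,:2]-.1*Y),np.degrees(np.arctan2(*(h[0]-h[1])[[1,0]])))
s=env.state();print(s['ee_pos'],s['eef_rot'])
```

```text
[[ 0.4569  0.1006  0.04  ]
 [ 0.6027  0.1258  0.04  ]
 [ 0.485  -0.0585  0.04  ]
 [ 0.6322 -0.0425  0.04  ]] 0.14799877942797118 9.80064695273912
laid [[ 0.5519  0.1292  0.044 ]
 [ 0.5821 -0.0357  0.044 ]] 100.37084985815245
centre [0.545  0.0245] seat [0.5203 0.0203] laid c [0.5688 0.0306] -> seat [0.5195 0.0222]
held [[0.5062 0.1186 0.1118]
 [0.5202 0.0387 0.1118]] tray-frame x err [np.float64(0.0026426232503222163), np.float64(0.002997928075421765)] mid-> [0.5231 0.02  ] 99.9508384325648
[0.5245 0.0227 0.2758] [ 3.1407 -0.0013  1.7454]
```

```bash
python3 -m pendant '0 -0.001 0.02 0 0 0 0;0 -0.001 0.04 0 0 0 0;0 -0.001 0.045 0 0 0 0;0 -0.001 0.045 0 0 0 0;0 -0.001 0.045 0 0 0 0;0 -0.001 0.045 0 0 0 0;0 -0.001 0.045 0 0 0 0;0 -0.001 0.045 0 0 0 0;0 -0.001 0.045 0 0 0 0;0 -0.001 0.045 0 0 0 0'
python3 - <<'E'
from h import *
np.set_printoptions(precision=4,suppress=True)
s=env.state(); im=viewer.get_image('wrist')[...,::-1]; cv2.imwrite('pics/w4.png',cv2.resize(im,(768,576),interpolation=cv2.INTER_CUBIC)); np.save('s4.npy',s,allow_pickle=True)
print(s['ee_pos'],s['eef_rot'],s['qvel'])
E
```

```text
clock: 5.35
ee_pos: [0.523, 0.0198, 0.2309]
eef_rot: [3.141, 0.0, 1.741]
force: [0.1, 0.5, -1.4]
finger_gap: 0.0097
grasp_force: 59.6
[0.523  0.0198 0.2309] [3.1414 0.     1.7405] [-0.      0.0018 -0.0027 -0.0013  0.0013  0.0007]
```

View pics/w4.png

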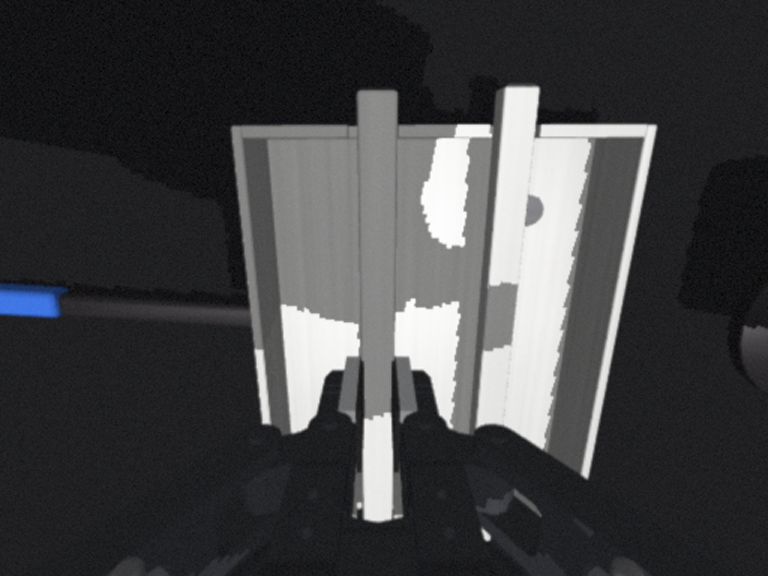

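The bar hangs just above the rim. Its far end spans columns 358–397, the laid bar's spans 497–540, and the rim corners are at (233,127) and (656,126). I'll recompute the relative error.

Run:
```python
from h import *
np.set_printoptions(precision=4,suppress=True)
s=np.load('s4.npy',allow_pickle=True).item()
im=cv2.imread('pics/w4.png',0); print(im[132,335:420:2]); 
k=lambda p:[((x+.5)/1.5-.5,(y+.5)/1.5-.5) for x,y in p]
a=np.radians(9.8);X=np.array([np.cos(a),np.sin(a)]);Y=np.array([-X[1],X[0]])
c=px2w('wrist',k([(232,126),(657,126)]),.04,s);d=c[1]-c[0];C=c[:,:2].mean(0)-.09*Y;S=C-.025*X
l=px2w('wrist',k([(518.5,87)]),.044,s);S2=l[0,:2]-.1*Y-.05*X
h=px2w('wrist',k([(377.5,92),(377.5,350)]),s['ee_pos'][2]-.164,s);H=h[0,:2]-.1*Y
print(np.linalg.norm(d),np.degrees(np.arctan2(d[1],d[0])),S,S2,H,'held yaw',np.degrees(np.arctan2(*(h[0]-h[1])[[1,0]]))-90)
for q in (S,S2): print('bar err x,y',(H-q)@X,(H-q)@Y)
```

```text
[133 134 135 134 136 132 109 123 135 137 134 114 123 134 136 137 134 136
 139 139 140 139 140 140 136 136 138 136 138 136 125 105 127 135 133 135
 130 132 131 134 134 132 133]
0.14835625508330771 9.714916925526767 [0.5205 0.0202] [0.5185 0.0217] [0.5224 0.0185] held yaw 9.723582885869803
bar err x,y 0.0015870214446469747 -0.002003791285115508
bar err x,y 0.003280606025274525 -0.003871031174652867
```

```bash
python3 -m pendant '0.002 -0.0013 0 0 0 0 0;0.002 -0.0013 0.005 0 0 0 0;0.002 -0.0013 0.01 0 0 0 0;0.002 -0.0013 0.014 0 0 0 0;0.002 -0.0013 0.017 0 0 0 0;0.002 -0.0013 0.02 0 0 0 0;0.002 -0.0013 0.021 0 0 0 0;0.002 -0.0013 0.021 0 0 0 0;0.002 -0.0013 0.021 0 0 0 0;0.002 -0.0013 0.021 0 0 0 0'
```

```text
clock: 6.4
ee_pos: [0.5214, 0.0215, 0.2101]
eef_rot: [3.141, 0.0, 1.741]
force: [-1.9, 0.1, 3.3]
finger_gap: 0.0099
grasp_force: 60.1
```

Contact came at z = 0.210, which is notch-floor height; resting on the rim would read about 0.217. I'll settle 1 mm more, release partly to stay clear of the far bar, and rise.

```bash
python3 -m pendant '0 0 0.001 0 0 0 0;0 0 0.001 0 0 0 0;0 0 0 0 0 0 0.3;0 0 0 0 0 0 0.3;0 0 0 0 0 0 0.3;0 0 0 0 0 0 0.3;0 0 0 0 0 0 0.3;0 0 -0.02 0 0 0 0.3;0 0 -0.06 0 0 0 0.3;0 0 -0.1 0 0 0 0.3'
python3 - <<'E'
from h import *
np.set_printoptions(precision=4,suppress=True)
s=env.state(); print(s['ee_pos'],s['eef_rot'])
im=viewer.get_image('wrist')[...,::-1]; cv2.imwrite('pics/w5.png',cv2.resize(im,(768,576),interpolation=cv2.INTER_CUBIC))
print(*[np.round(x,4) for x in delta([.49,.3114,.30],np.radians(-0.7),s)])
E
```

```text
clock: 7.4
ee_pos: [0.5208, 0.0216, 0.3095]
eef_rot: [-3.139, -0.001, 1.741]
force: [0.6, -0.5, 1.0]
finger_gap: 0.0257
grasp_force: 0.0
[0.5208 0.0216 0.3095] [-3.1386 -0.0008  1.7405]
[0.2908 0.0186 0.0096] [ -0.164    0.1149 100.4234]
```

View pics/w5.png

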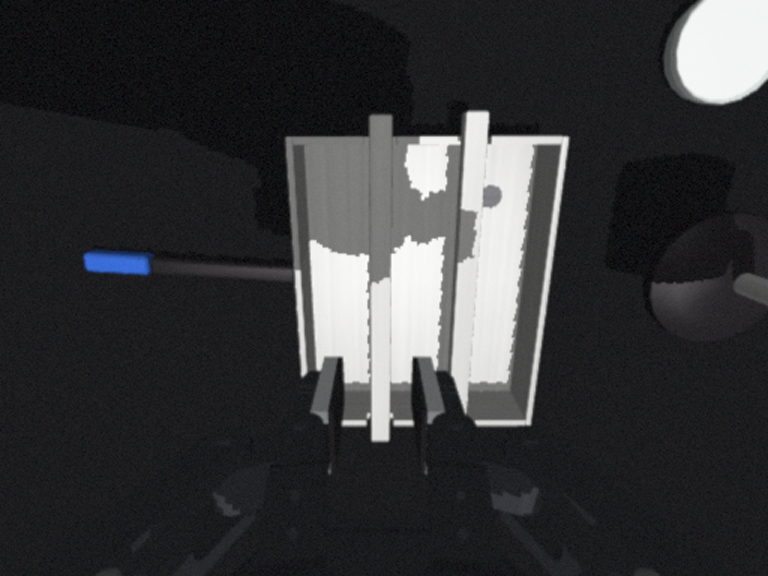

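The loose bar now lies across both walls, from (381,115) to (380,440), parallel to the laid bar, and the fingers are clear. Now the slide. Tool yaw 179.3° keeps joint 6 in range.

Run:
```python
from h import *
print(*[np.round(x,4) for x in delta([.5416,.3115,.30],np.radians(179.3),env.state())])
```

```text
[0.2829 0.067  0.0185] [  0.4115   0.5755 -79.5732]
```

```bash
python3 -m pendant '0.03 0.007 0 0 0 -8 0.6;0.06 0.014 0 0 0 -16 0.6;0.09 0.021 0 0 0 -24 0.6;0.12 0.028 0 0 0 -32 0.6;0.15 0.035 0 0 0 -40 0.6;0.18 0.042 0 0 0 -48 0.6;0.21 0.05 0 0 0 -56 0.6;0.24 0.057 0.01 0 0 -64 0.6;0.27 0.063 0.018 0 0 -72 0.6;0.283 0.067 0.018 0 0 -79.6 0.6'
python3 -m pendant '0 0 0 0 0 0 0.6;0 0 0 0 0 0 0.6;0 0 0 0 0 0 0.6;0 0 0 0 0 0 0.6;0 0 0 0 0 0 0.6;0 0 0 0 0 0 0.6;0 0 0 0 0 0 0.6;0 0 0 0 0 0 0.6;0 0 0 0 0 0 0.6;0 0 0 0 0 0 0.6' | head -3
python3 - <<'E'
from h import *
np.set_printoptions(precision=4,suppress=True)
s=env.state(); print(s['ee_pos'],s['eef_rot'])
im=viewer.get_image('wrist')[...,::-1]; cv2.imwrite('pics/w6.png',cv2.resize(im,(768,576),interpolation=cv2.INTER_CUBIC)); np.save('s6.npy',s,allow_pickle=True)
print(w2px('wrist',[[.5916,.311,.018],[.5156,.3119,.018]],s)*1.5)
E
```

```text
clock: 8.45
ee_pos: [0.5388, 0.3141, 0.2895]
eef_rot: [-3.141, -0.003, 3.138]
force: [0.0, -0.4, -0.0]
finger_gap: 0.0511
grasp_force: 0.0
clock: 9.45
ee_pos: [0.5396, 0.3118, 0.2917]
eef_rot: [-3.142, -0.0, 3.13]
[0.5396 0.3118 0.2917] [-3.1416 -0.      3.1298]
[[375.403  369.9686]
 [375.2231 254.6148]]
```

View pics/w6.png

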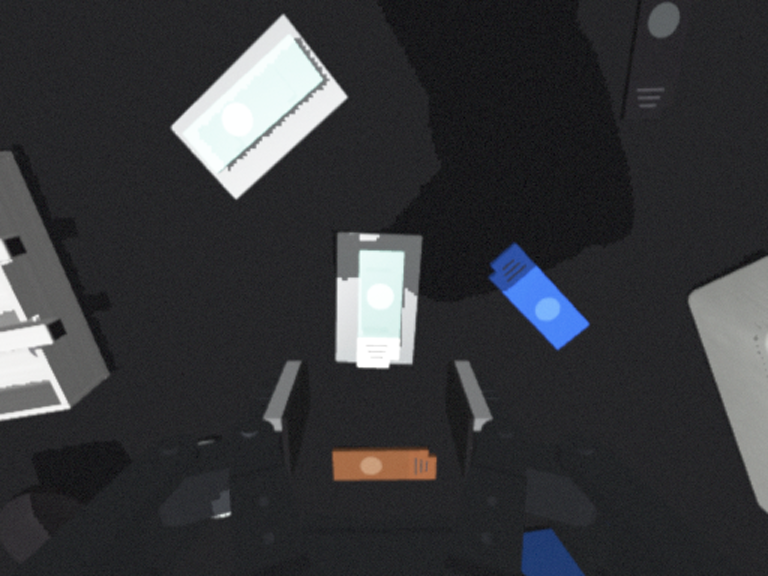

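The slide is confirmed: clear end at (381,250), frosted end with strokes at (377,368), and corner notch at (397,365). The blank is at (255,105), the blue look-alike at (540,300), the brown at (384,465) and the black at (650,60). Next I'll compute the slide pose.

Run:
```python
from h import *
np.set_printoptions(precision=4,suppress=True)
s=np.load('s6.npy',allow_pickle=True).item()
im=cv2.imread('pics/w6.png').astype(int)
for r in (265,280,300,320,345): 
    m=im[r,330:430]; g=m[:,0]-m[:,2]; print(r,m[::3,1], )
k=lambda p:[((x+.5)/1.5-.5,(y+.5)/1.5-.5) for x,y in p]
e=px2w('wrist',k([(381.5,250),(377.5,368)]),.018,s)
d=e[1]-e[0]; yaw=np.arctan2(d[1],d[0]); c=e.mean(0); print(e,np.linalg.norm(d),np.degrees(yaw),c)
w=px2w('wrist',k([(359,280),(405,280)]),.018,s);print(np.linalg.norm(w[0]-w[1]))
g=c+(-.013)*np.array([np.cos(yaw),np.sin(yaw),0]); print(g)
print(*[np.round(x,4) for x in delta([g[0],g[1],.178],yaw+np.pi,s)])
```

```text
265 [ 37  33  49 112 113 112 114 116 112 122 240 249 249 248 248 249 248 248
 249 247 247 247 247 246 246 121 114 115 115 114  56  20  30  20]
280 [ 36  36 109 240 191 169 228 234 234 237 253 247 248 247 247 247 247 246
 245 246 245 246 245 246 219 114 113 113 113 108  28  21  25  27]
300 [ 38  34 119 233 232 230 230 229 228 234 252 246 249 255 255 255 255 255
 255 255 254 249 243 243 146 203 221 219 220 111  35  36  39  34]
320 [ 38  39 125 229 227 226 225 223 224 232 252 245 243 244 244 244 243 243
 243 243 243 242 242 238 206 218 215 218 205  48  35  36  32  33]
345 [ 39  37 149 222 220 220 220 218 219 247 255 255 237 228 229 235 234 233
 229 248 255 255 255 215 197 211 212 210  90  40  37  39  38  35]
[[0.5127 0.3154 0.018 ]
 [0.59   0.3122 0.018 ]] 0.07734194424978606 -2.40005168467098 [0.5514 0.3138 0.018 ]
0.027380619295548105
[0.5384 0.3144 0.018 ]
[0.0013 0.0025 0.1137] [-0.0006 -0.0005  1.724 ]
```

```bash
python3 -m pendant '0.001 0.0025 0.03 0 0 1.5 0.6;0.001 0.0025 0.07 0 0 1.5 0.6;0.001 0.0025 0.1 0 0 1.5 0.6;0.001 0.0025 0.108 0 0 1.5 0.6;0.001 0.0025 0.108 0 0 1.5 0.6;0.001 0.0025 0.108 0 0 1.5 0.6;0.001 0.0025 0.108 0 0 1.5 0.2;0.001 0.0025 0.108 0 0 1.5 0.1;0.001 0.0025 0.108 0 0 1.5 0.1;0.001 0.0025 0.108 0 0 1.5 0.1' 30
```

```text
clock: 10.5
ee_pos: [0.5398, 0.3148, 0.1865]
eef_rot: [3.14, 0.004, 3.104]
force: [0.5, -0.1, 6.3]
finger_gap: 0.0249
grasp_force: 29.7
```

```bash
python3 -m pendant '0 0 -0.01 0 0 0 0.1;0 0 -0.03 0 0 0 0.1;0 0 -0.06 0 0 0 0.1;0 0 -0.1 0 0 0 0.1;0 0 -0.13 0 0 0 0.1;0 0 -0.13 0 0 0 0.1;0 0 -0.13 0 0 0 0.1;0 0 -0.13 0 0 0 0.1;0 0 -0.13 0 0 0 0.1;0 0 -0.13 0 0 0 0.1'
python3 - <<'E'
from h import *
np.set_printoptions(precision=4,suppress=True)
s=env.state(); print(s['ee_pos'],s['eef_rot'])
im=viewer.get_image('wrist')[...,::-1]; cv2.imwrite('pics/w7.png',cv2.resize(im,(768,576),interpolation=cv2.INTER_CUBIC)); np.save('s7.npy',s,allow_pickle=True)
E
```

```text
clock: 11.5
ee_pos: [0.5382, 0.3141, 0.3117]
eef_rot: [-3.14, -0.003, 3.104]
force: [0.5, -1.0, -0.7]
finger_gap: 0.0249
grasp_force: 29.6
[0.5382 0.3141 0.3117] [-3.14   -0.0032  3.1035]
```

View pics/w7.png

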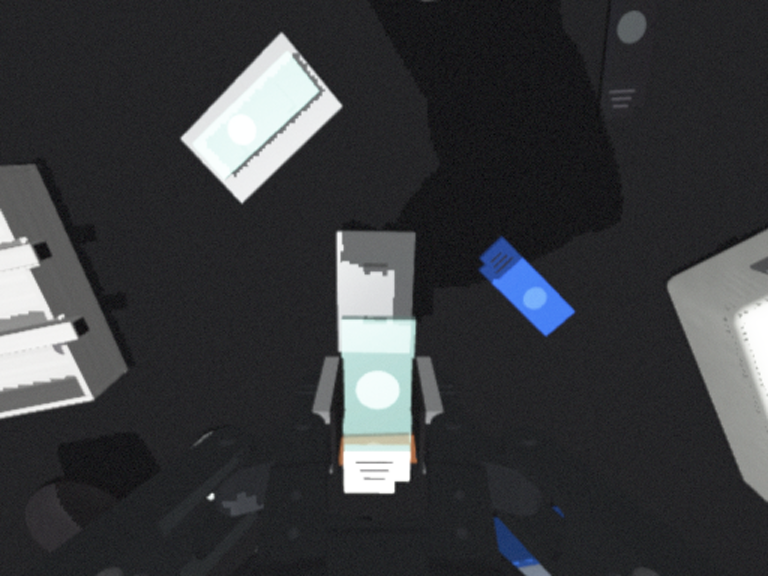

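The slide is held level and label up: clear end at (378,320), frost boundary at row 447, frosted end at (377,493), notch at (402,488). I'll fit its pose in the tool frame.

Run:
```python
from h import *
from scipy.optimize import least_squares
np.set_printoptions(precision=4,suppress=True)
s=np.load('s7.npy',allow_pickle=True).item(); M=T(s)
k=lambda p:np.array([((x+.5)/1.5-.5,(y+.5)/1.5-.5) for x,y in p])
# slide pts (x along slide, y) -> px ; tool x = -slide x
pts=np.array([(-38,-13),(-38,13),(18,-13),(18,13),(38,-13),(32,13)])/1000
px=k([(341,320),(416,320),(344,447),(411,446),(344,493),(410,481)])
def proj(q,fix=None):
    x0,y0,z,pit,yaw=q
    P=np.c_[-pts[:,0],pts[:,1],np.zeros(6)]   # right in image = +tool y
    P=R.from_euler('ZY',[yaw,pit]).apply(P)+[x0,y0,z]
    return w2px('wrist',P@M[:3,:3].T+M[:3,3],s)
f=lambda q:np.r_[(proj(q)-px).ravel(), (q[2]-.1685)/.002, q[3]/.05]
r=least_squares(f,[-.013,0,.168,0,0],x_scale=.01);print(r.x,np.abs(r.fun).max(),r.fun)
q=r.x
# label in tool
Rt=R.from_euler('ZY',[q[4],q[3]]); L=Rt.apply([-.028,0,0])+q[:3]; print('label in tool',L)
a=np.radians(9.75);C=np.array([.5458,.0238]);X=np.array([np.cos(a),np.sin(a)])
rd=np.r_[C+.025*X,.104]; print('read',rd)
s=env.state()
yaw=np.pi+a-0  # tool yaw; slide yaw in tool = q4 (tool z down -> world yaw = toolyaw - q4)
yaw=np.pi+a+q[4]
tcp=rd-R.from_euler('xyz',[np.pi,0,yaw]).apply(L); print('tcp',tcp,np.degrees(yaw))
print(*[np.round(x,4) for x in delta(tcp,yaw,s)], *[np.round(x,4) for x in delta(tcp+[-.0,0,.05],yaw,s)])
```

```text
[-0.0107  0.001   0.1695  0.006   0.0067] 2.9459986474349193 [ 0.1512 -0.951  -0.2768 -0.6535  0.1829  2.0438 -0.3757  2.946   0.804
 -1.822  -0.4521 -1.4235  0.5013  0.12  ]
label in tool [-0.0387  0.0008  0.1697]
read [0.5704 0.028  0.104 ]
tcp [0.5325 0.0205 0.2737] 190.13344184136054
[-0.0054 -0.2936  0.0388] [ -0.0557  -0.1544 -12.3111] [-0.0053 -0.2937 -0.0112] [ -0.0557  -0.1544 -12.3111]
```

The pads hold the clear part (slide x about -11 mm). I'll carry it over high, then lower.

```bash
python3 -m pendant '0 -0.02 -0.005 0 0 -1 0.1;-0.001 -0.05 -0.011 0 0 -2 0.1;-0.002 -0.085 -0.011 0 0 -3.5 0.1;-0.003 -0.12 -0.011 0 0 -5 0.1;-0.003 -0.155 -0.011 0 0 -6.5 0.1;-0.004 -0.19 -0.011 0 0 -8 0.1;-0.004 -0.225 -0.011 0 0 -9.5 0.1;-0.005 -0.255 -0.011 0 0 -11 0.1;-0.005 -0.28 -0.011 0 0 -12.3 0.1;-0.005 -0.294 -0.011 0 0 -12.3 0.1'
python3 -m pendant '0 0 0 0 0 0 0.1;0 0 0 0 0 0 0.1;0 0 0 0 0 0 0.1;0 0 0.01 0 0 0 0.1;0 0 0.02 0 0 0 0.1;0 0 0.03 0 0 0 0.1;0 0 0.04 0 0 0 0.1;0 0 0.048 0 0 0 0.1;0 0 0.048 0 0 0 0.1;0 0 0.048 0 0 0 0.1'
python3 - <<'E'
from h import *
np.set_printoptions(precision=4,suppress=True)
s=env.state(); 
print(*[np.round(x,4) for x in delta([.5325,.0205,.2737],np.radians(190.13),s)])
im=viewer.get_image('wrist')[...,::-1]; cv2.imwrite('pics/w8.png',im); np.save('s8.npy',s,allow_pickle=True)
t=viewer.get_image('top')[...,::-1]; cv2.imwrite('pics/top2.png',t); sc=viewer.get_image('scene')[...,::-1]
o=np.zeros((576,800,3),np.uint8); o[:384,:512]=im
o[:384,520:800]=cv2.resize(t[130:226,200:270],(280,384),interpolation=cv2.INTER_CUBIC)
o[390:570,:300]=cv2.resize(sc[185:245,205:305],(300,180),interpolation=cv2.INTER_CUBIC)
cv2.imwrite('pics/fin.png',o)
E
```

```text
clock: 12.55
ee_pos: [0.5322, 0.0185, 0.3242]
eef_rot: [-3.141, -0.001, -2.967]
force: [1.0, -0.2, -0.3]
finger_gap: 0.0249
grasp_force: 29.6
clock: 13.55
ee_pos: [0.5324, 0.0203, 0.2764]
eef_rot: [3.141, -0.001, -2.965]
force: [0.6, -0.4, 0.5]
finger_gap: 0.0244
grasp_force: 29.6
[-0.0002  0.0002  0.0027] [ 0.0098 -0.0324 -0.0113]
```

View pics/fin.png

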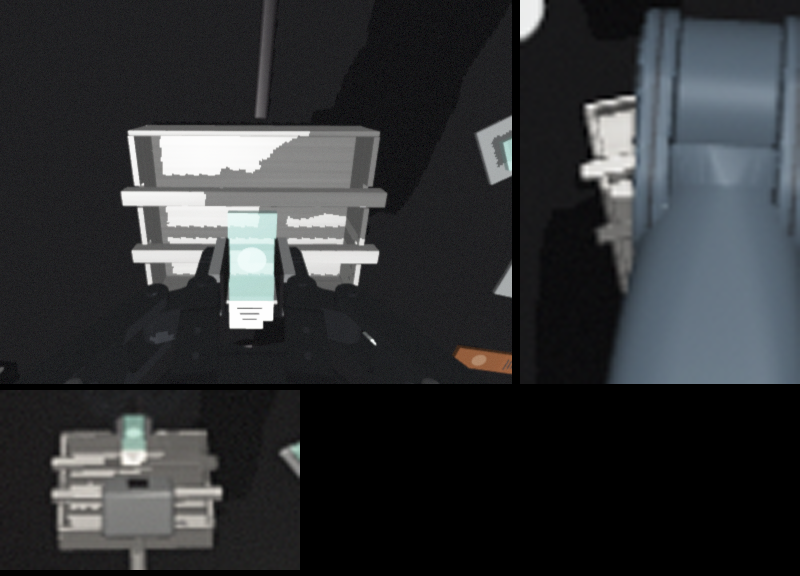

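The slide is held across both bars with its frosted end towards the reader head. The wrist view shows the loose bar seated at (122–387,197), the laid bar at (133–378,255), and the label at (251,313). One last check of label against laid bar.

Run:
```python
from h import *
np.set_printoptions(precision=4,suppress=True)
s=np.load('s8.npy',allow_pickle=True).item(); im=cv2.imread('pics/w8.png',0)
print(im[238:272,150],im[238:272,370]); M=T(s)
a=np.radians(9.75);X=np.array([np.cos(a),np.sin(a),0]);Y=np.array([-X[1],X[0],0])
C=np.array([.5458,.0238,0])
for x,y,z in [(19,100,44),(31,100,44),(19,-100,44),(31,-100,44),(-31,100,44),(-31,-100,44),(-75,90,40),(-75,-90,40)]:
    print((x,y,z),w2px('wrist',C+(x*X+y*Y+[0,0,z])/1000,s))
m=px2w('wrist',[(133,255),(378,256)],.044,s);L=M[:3,:3]@[-.0387,.0008,.1697]+M[:3,3]
print('laid',m,m.mean(0)); print('label',L,'rel',(L-m.mean(0))@X,(L-m.mean(0))@Y)
```

```text
[ 82 108 153 147 127 111 101  99 101  98  97 118 187 226 232 231 232 231
 230 231 229 228 226 222 174 116 122 144 149 155 172 181 200 209] [ 32  29  33  30  32  43  80  95 102 100 100 105 131 196 223 227 228 229
 228 229 230 230 229 231 227 162  67  34  29  32  33  32  27  25]
(19, 100, 44) [[375.6488 251.839 ]]
(31, 100, 44) [[373.479  264.7619]]
(19, -100, 44) [[126.501  250.4897]]
(31, -100, 44) [[128.5003 263.4595]]
(-31, 100, 44) [[385.5443 192.9028]]
(-31, -100, 44) [[117.3813 191.3288]]
(-75, 90, 40) [[378.8119 132.2934]]
(-75, -90, 40) [[124.9416 130.6849]]
laid [[ 0.5847 -0.0662  0.044 ]
 [ 0.5509  0.1286  0.044 ]] [0.5678 0.0312 0.044 ]
label [0.5702 0.0279 0.1067] rel 0.0018311805192088243 -0.0036824106546456668
```

```bash
python3 -m pendant '0.0005 0.001 0.001 0 0 0 0.1;0.001 0.002 0.0025 0 0 0 0.1;0.001 0.002 0.0025 0 0 0 0.1;0.001 0.002 0.0025 0 0 0 0.1;0.001 0.002 0.0025 0 0 0 0.1;0.001 0.002 0.0025 0 0 0 0.1;0.001 0.002 0.0025 0 0 0 0.1;0.001 0.002 0.0025 0 0 0 0.1;0.001 0.002 0.0025 0 0 0 0.1;0.001 0.002 0.0025 0 0 0 0.1'
python3 -c "
from workcell import env
print(env.sign_off())"
```

```text
clock: 14.7
ee_pos: [0.5312, 0.0221, 0.2742]
eef_rot: [3.142, -0.0, -2.965]
force: [0.1, -0.5, -0.4]
finger_gap: 0.0247
grasp_force: 29.6
the job is handed in; nothing more can be done
None
```

The job is handed in at 14.7 s, verdict not shown: the loose bar lies in the near notches, and the arm holds the notched slide by its clear part, level and label up, frosted end to the reader, with the label about 6 cm above the middle of the far bar (about 2 mm by my camera measurements).

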